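# Run the slide shuttle through the dryer and park it at the index

### The job

Push the shuttle with the glass slides by its rear plate so that it runs through the drying tunnel, then gently catch it by its front plate as it comes out and brake it to rest with the front face level with the index blade. Do not jolt it, never let it hit the end buffer, keep off the slides and the tunnel, and leave the bottle, jar and slide box where they stand. Let go of the shuttle at the end.

Things in the scene. Friction and masses are not known exactly. Their poses are not given: they have to be found in the camera images.
- track: Rail bed of the slide dryer, fixed to the bench: aluminium, 230 mm wide, 900 mm long, 12 mm thick, two guide rails on it. Origin on the bench surface at the middle of the bed; y runs along the rails in the running direction, x away from the robot. A rubber end buffer at each end: faces at y -420 and +420 mm, their posts 70 mm wide and 58 mm high (fingertips kept above 65 mm pass over them).
- tunnel: Drying tunnel across the rails, axes as the track's, origin on the bench under its middle, 50 mm to the -y side of the track's origin. It covers y -55 to +55 mm, x -85 to +85 mm: white walls 10 mm thick, clear window on top, upper face 131 mm above the bench. On its far side a white blower, x 87 to 197, y -55 to +55 mm, 185 mm high. The shuttle passes with 15 mm to spare, a hand does not.
- shuttle: Shuttle sliding only along the track's y: steel deck 120 mm wide (x), 160 long (y), 22 thick, a push plate across each end. Origin mid underside of the deck, 40 mm above the bench; axes as the track's. Starts at rest on the -y side of the tunnel. With slides 5.0 kg nominal; resistance 0.4 N per m/s plus 0.03 N nominal: it coasts, time constant about 12 s. Over 8 N from the arm is a jolt.
- rear (a point): Centre of the outer face of the shuttle's rear (-y) push plate, 82 mm above the bench. The flat face, 120 mm wide, runs from 40 to 103 mm above the bench (deck edge included); plate 12 mm thick, the slides directly behind it, 5 mm lower.
- front (a point): Centre of the outer face of the shuttle's front (+y) push plate, 82 mm above the bench; same plate as at the rear. This face has to end level with the index blade, within 12 mm.
- slides (a point): Rack of 18 upright glass slides riding fixed on the shuttle between the plates, 118 x 132 mm, top 98 mm above the bench. Origin at the middle of its underside, 62 mm above the bench. Not to be touched.
- index: Index on the far side of the rails, past the tunnel, fixed: an upright steel blade 8 mm thick along the track, 26 mm wide, 90 mm high, on a 30 x 40 x 12 mm foot on the bed. Origin under the middle of the blade, 12 mm above the bench; axes as the track's. The mark is the plane across the rails through its origin (its y = 0), 50 to 170 mm before the end buffer's face.
- reagent: Bystander: amber bottle, radius 32 mm, 150 mm high, origin under its centre.
- jar: Bystander: open glass jar, radius 30 mm, 85 mm high, origin under its centre.
- slidebox: Bystander: grey box for slides, 90 x 170 x 34 mm, origin under its centre.

How it is judged:
On the way, in this order (a step that is already met when the one before it is completed fails the run):
1. the fingers meet the shuttle as it comes out of the tunnel (y of front in the frame of track above 0.06 m and contact force between the fingers and shuttle above 0.1 N).
2. the shuttle has come through the tunnel and stands at rest with its front face level with the index blade (y of front in the frame of index between -0.012 and 0.012 m and linear speed of shuttle below 0.008 m/s), for 0.5 s.
At the end, for the whole second after the job is handed in: The front face of the shuttle is level with the index blade to within 12 mm, the shuttle is at rest (under 8 mm/s) and released (all of step 2 and contact force between the arm and shuttle below 0.2 N); the robot touches nothing.
It fails at once if the shuttle hits the end buffer (y of front in the frame of track above 0.418 m).
It fails at once if the shuttle is jolted by the arm (more than 8 N) (contact force between the arm and shuttle above 8 N).
It fails at once if the slides are touched (contact force between the arm and shuttle_c3 above 1 N).
It fails at once if the drying tunnel is struck (contact force between the arm and tunnel above 5 N).
It fails at once if the bottle, the jar or the slide box is moved (distance of any of reagent, jar, slidebox from where it was at the start of the episode above 0.02 m).
It also fails if it takes over 35 s, if anything falls off the work surface, if the arm or the gripper's body presses on something with over 40 N, if the wrist force passes 120 N, or if a joint passes its speed limit or range.

### The arm

A 6-joint arm with a two-finger parallel gripper is mounted at the origin on the work surface. World frame = base frame: x ahead of the robot, y to its left, z up, the work surface at z = 0. Lengths are in m, angles in rad, forces in N, time in s.
With the tool pointing down it reaches from about 0.275 to 0.85 m from the base axis. Payload 19 kg.
Tool frame: the origin (TCP) lies midway between the tips of the shut fingers; the grasp point (between the pads) lies 19 mm behind it; z points along the fingers, y is the line along which they close (so a half turn about z gives the same grasp; the last joint's range is limited). The gripper opens to 85 mm and grips with 20 to 120 N. Pads are 22 mm wide; open, the fingers measure 114 mm over their backs; the gripper's body (76 mm by 85 mm) begins 54 mm behind the grasp point. The pads swing forward as they close: fully open they stand 13 mm farther back than shut.
Start: joints at [-1.479, 0.15, 1.437, -0, 1.554, -0.134], TCP at [0.129, -0.56, 0.231] pointing down, gripper open.
Joint ranges: [-2.8, 2.8], [-0.68, 2.1], [0.12, 2.68], [-1.39, 4.53], [0.16, 2.79], [-2.81, 2.81]. Speed limits (rad/s): [1.89, 1.89, 2.22, 3.01, 3.01, 3.01].

### API

Orientations are given as a unit quaternion [w, x, y, z].
In Python, from station import robot gives the robot as it stands. The module is installed in compiled form; this text tells all that it offers.
- The arm moves only by the tool servo_tool, never from a script. Its argument "motion" is a list of rows, each a list of 7 numbers: the closure, from -1 (fully open) to 1 (shut), then the shift along the tool's x, y, z scaled (see below), then the turn, a rotation vector about the tool's x, y, z scaled (see below). A call has exactly 10 rows; each row is the pose to reach, as a shift and turn from the pose commanded when the call began, along the tool's axes at that moment; what a row does not reach only later rows make up. The controller multiplies each number of a shift by 500 mm and each number of a turn by 90 degrees. A row lasts 1/10 s, in which the tool goes at most 50 mm and 8.59 degrees, less where a joint would pass 70% of its speed; a pose out of reach is approached as far as the arm can. A call with a number of a shift or a turn outside -1 to 1 is refused whole. A call with a gripper value outside its range is refused whole. The fingers move at their own pace and stop on an object; "force" is the grip in N (left out, the last holds). Time passes only in rows, so rows that repeat a pose let the fingers close, or fill a call up. It gives the time, the measured TCP pose, the force, the opening and the grip force at its end, in the units of the state.
- robot.get_obs(): the state, without advancing time (a new reading comes with each control period).
- robot.read_camera(name): name is "scene" or "side" or "wrist"; returns a dict with "image" (384x512x3 uint8, red, green, blue), "K" (3x3 intrinsics, pixels), "camera_from_world" (4x4, takes a point from world to camera coordinates). Camera axes: x right, y up, looking along -z (the intrinsics and any distortion apply to the point x, -y, -z); pixel columns grow to the right and rows downward; lengths in m; the calibration is good to about 2 mm. A picture is of the moment at which its call begins. There is no depth.
- robot.job_done(): hands the job in; it is judged then, once.
The state is a dict: "t": time; "q": joint angles; "qd": joint speeds; "joint_efforts": joint torques, N m; "eef_pos": TCP position; "orientation": TCP orientation; "wrist_force": force on the tool from outside, world axes, zero at the start; "ft_torque": the same for the moment, N m; "opening": finger opening in m; "gripper_force": force on a finger pad.
Only numpy, scipy, OpenCV 4.12 (cv2) and the standard library are available. Lean on these libraries where they do the work, as an engineer would, in place of code of your own. Each camera call takes 0.05 s, during which the arm holds its last target. There are 200 camera calls.

## Working session

There is one attempt and no reset: what is moved stays moved. The work goes in short steps, Python scripts to look and compute and a tool call to move; the robot and the scene stay as the last step left them, time stands still between calls to the robot, and variables do not carry over. Pictures are saved under pics/ and viewed, at most 10 in all, crops included, and the job is handed in when it is done.

Besides the shell and the picture viewer there is one more tool, called after "Call:" by a JSON object that holds its "fn" and its "kwargs". servo_tool: Moves the arm, as the interface text tells. Shifts and turns lie within -1 to 1; 1 stands for 500 mm of shift or 90 degrees of turn. Its arguments: {"type":"object","properties":{"motion":{"type":"array"},"force":{"type":"number"}},"required":["motion"]}

```bash
mkdir -p pics; python3 - <<'E'
from station import robot
import cv2,numpy as np,pickle
d={}
for n in("scene","side"):
    c=robot.read_camera(n);d[n]=c
    cv2.imwrite(f"pics/{n}0.png",c["image"][:,:,::-1])
    print(n,c["K"].tolist(),np.round(c["camera_from_world"],4).tolist(),[k for k in c])
pickle.dump(d,open("d0.pkl","wb"))
print(robot.get_obs())
E
```

```text
scene [[429.4838056785585, 0.0, 258.9409573220244], [0.0, 429.4838056785585, 200.26242383177976], [0.0, 0.0, 1.0]] [[0.0836, 0.9964, -0.0113, -0.0391], [-0.6301, 0.0617, 0.7741, 0.2644], [0.772, -0.0576, 0.633, -1.7006], [0.0, 0.0, 0.0, 1.0]] ['image', 'K', 'camera_from_world']
side [[403.2589818492583, 0.0, 249.0519884261591], [0.0, 403.2589818492583, 184.46134976998516], [0.0, 0.0, 1.0]] [[-0.8735, -0.4866, 0.0177, 0.4401], [0.2886, -0.4883, 0.8236, -0.2174], [-0.3921, 0.7245, 0.5669, -0.8274], [0.0, 0.0, 0.0, 1.0]] ['image', 'K', 'camera_from_world']
{'t': 0.1, 'q': array([-1.47904799e+00,  1.50910023e-01,  1.43790298e+00,  1.49183752e-05,
        1.55381377e+00, -1.34019979e-01]), 'qd': array([-0.00169414, -0.00209907,  0.00013629, -0.00021373, -0.0010091 ,
        0.00125206]), 'joint_efforts': array([ 6.37575096e-03, -7.14380550e+01, -5.71791208e+01, -3.47562013e-05,
        7.25436825e-03, -6.31043804e-06]), 'eef_pos': array([ 0.12867196, -0.56020686,  0.23078248]), 'orientation': array([-5.16789300e-04,  9.93635229e-01,  1.12644420e-01,  1.83841056e-05]), 'wrist_force': array([ 0.52378383, -0.25835538,  0.20786892]), 'ft_torque': array([-0.01524156,  0.00923001, -0.05289697]), 'gripper_force': 0.0, 'opening': 0.08541785036734571}
```

View pics/scene0.png

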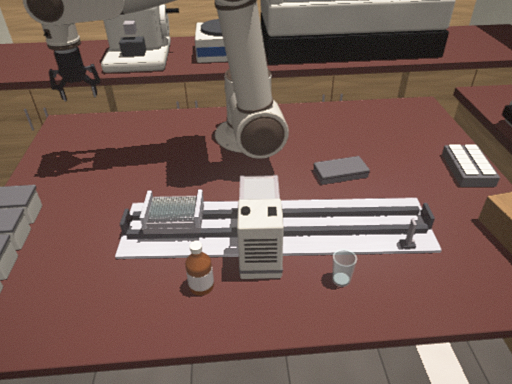

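View pics/side0.png

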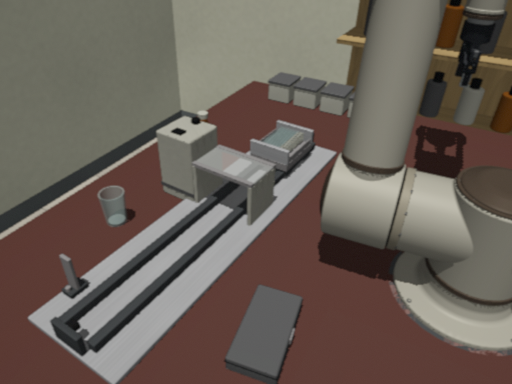

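The scene view shows the shuttle at about (173,212), tunnel at (260,225), index blade at (411,233), end buffers at (127,220) and (427,217), bottle at (200,270), jar at (344,268) and slide box at (341,170). The side view shows the index at (70,275) and the +y buffer at (72,333). I'll zoom in to get corners.

```bash
python3 - <<'E'
import cv2,numpy as np,pickle
d=pickle.load(open("d0.pkl","rb"))
s=d["scene"]["image"][:,:,::-1]
a=cv2.resize(s[180:270,110:270],None,fx=5,fy=5,interpolation=cv2.INTER_CUBIC)[:, :800]
b=cv2.resize(s[190:260,330:445],None,fx=5,fy=5,interpolation=cv2.INTER_CUBIC)
b=cv2.copyMakeBorder(b,0,450-b.shape[0],0,800-b.shape[1],cv2.BORDER_CONSTANT) if b.shape[1]<=800 else b
cv2.imwrite("pics/a.png",a)
e=cv2.resize(d["side"]["image"][235:384,40:140,::-1],None,fx=4,fy=4,interpolation=cv2.INTER_CUBIC)
o=np.zeros((600,800,3),np.uint8);o[:350,:575//1]=0
bb=cv2.resize(s[195:260,395:445],None,fx=8,fy=8,interpolation=cv2.INTER_CUBIC);o[:520,:400]=bb;o[:596,400:800]=e
cv2.imwrite("pics/b.png",o)
E
```

```text
(no output)
```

View pics/a.png

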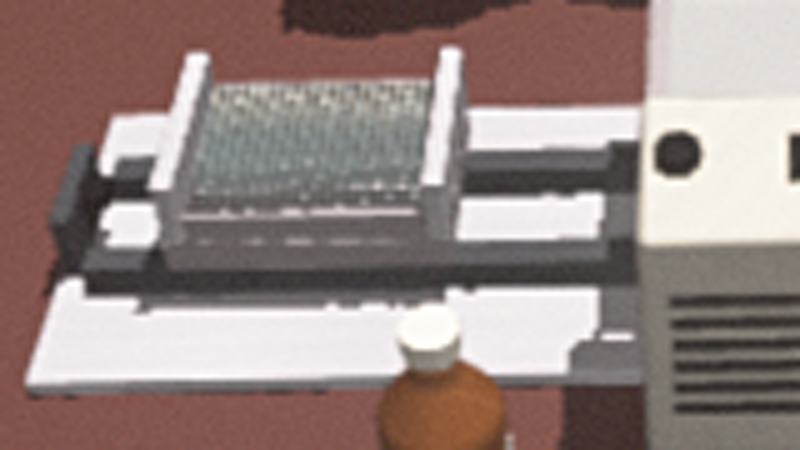

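View pics/b.png

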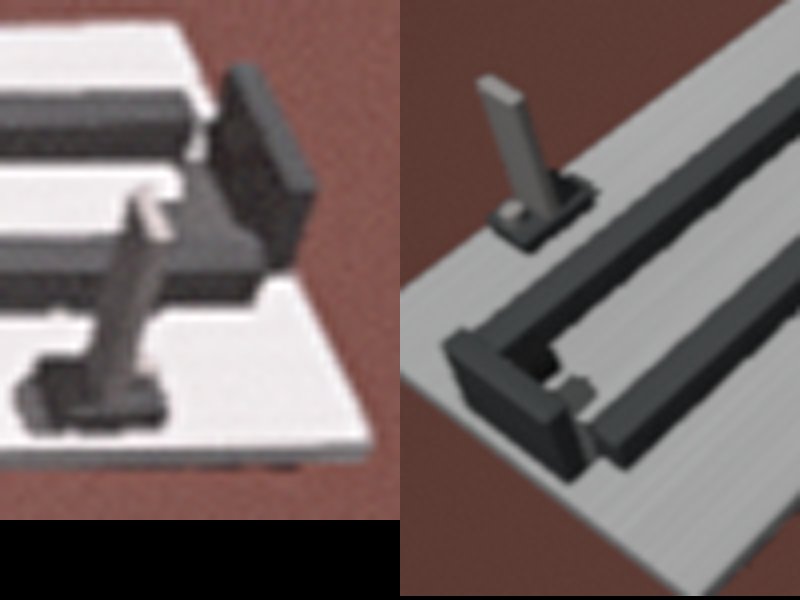

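Crops: bed corners at scene (115.4,256.4), (441.5,250), (417.5,197.8) and (132.4,203.4). Rear plate outer top edge runs (147.4,191)–(140,218), front (202.4,189.6)–(199,217). Blade top centre is at scene (414.1,221.6) and side (65.1,257).

```bash
cat > h.py <<'E'
import numpy as np
def ray(c,u,v):
    K=c["K"];T=np.array(c["camera_from_world"]);R=T[:3,:3];o=-R.T@T[:3,3]
    p=np.linalg.inv(K)@[u,v,1];return o,R.T@np.array([p[0],-p[1],-p[2]])
def onz(c,u,v,z):
    o,d=ray(c,u,v);return o+d*(z-o[2])/d[2]
E
python3 - <<'E'
import pickle,numpy as np
from h import *
d=pickle.load(open("d0.pkl","rb"));S=d["scene"];D=d["side"];np.set_printoptions(precision=4,suppress=True)
h=-.5
C=[onz(S,u+h,v+h,.012) for u,v in((132.4,203.4),(417.5,197.8),(441.5,250),(115.4,256.4))]
# near-left, near-right, far-right, far-left
print(*C);print("len",[np.linalg.norm(C[i]-C[(i+1)%4]) for i in range(4)])
y=(C[1]-C[0])+(C[2]-C[3]);y/=np.linalg.norm(y);x=np.array([y[1],-y[0],0])
o=sum(C)/4;print("origin",o,"yaw",np.degrees(np.arctan2(-y[0],y[1])))
f=lambda p:np.array([(p-o)@x,(p-o)@y])
for n,u,v,z,c in(("rear",147.4,191,.103,S),("rear",140,218,.103,S),("front",202.4,189.6,.103,S),("front",199,217,.103,S),
 ("idx",414.1,221.6,.102,S),("idxside",65.1,257,.102,D),("buffer+ top in",423.5,203,.058,S),
 ("bufside topA",54.5+40-43,319,.058,D),("bedcorner side",113,383.5,.012,D),("bottlecap",196,245,.15,S),("jar",344,257,.085,S),("box",341,167,.034,S),("blower top L",238.5,229,.185,S),("blower top R",283,229,.185,S)):
    p=onz(c,u+h,v+h,z);print(n,p,f(p))
E
```

```text
[ 0.4088 -0.3971  0.012 ] [0.4687 0.5023 0.012 ] [0.697 0.484 0.012] [ 0.6365 -0.4106  0.012 ]
len [np.float64(0.9014110707960638), np.float64(0.22903784348336598), np.float64(0.8966432323440753), np.float64(0.22807449321429074)]
origin [0.5527 0.0447 0.012 ] yaw -3.8421786003079665
rear [ 0.4689 -0.3274  0.103 ] [-0.0587 -0.3769]
rear [ 0.5877 -0.3334  0.103 ] [ 0.0602 -0.3749]
front [ 0.478  -0.1672  0.103 ] [-0.0603 -0.2165]
front [ 0.599  -0.1741  0.103 ] [ 0.0608 -0.2152]
idx [0.6716 0.3961 0.102 ] [0.095  0.3586]
idxside [0.6744 0.3982 0.102 ] [0.0977 0.3609]
buffer+ top in [0.5484 0.48   0.058 ] [-0.0335  0.4341]
bufside topA [0.6199 0.4858 0.058 ] [0.0375 0.4446]
bedcorner side [0.4732 0.5023 0.012 ] [-0.11    0.4512]
bottlecap [ 0.7529 -0.1727  0.15  ] [ 0.2143 -0.2034]
jar [0.7643 0.187  0.085 ] [0.2015 0.1561]
box [0.3081 0.2916 0.034 ] [-0.2606  0.23  ]
blower top L [ 0.7449 -0.0704  0.185 ] [ 0.1994 -0.1019]
blower top R [0.7548 0.0332 0.185 ] [0.2024 0.002 ]
```

```bash
cat >> h.py <<'E'
th=np.radians(-3.84);Y=np.array([-np.sin(th),np.cos(th),0]);X=np.array([np.cos(th),np.sin(th),0]);O=np.array([.5527,.0447,0])
def W(x,y,z):return O+x*X+y*Y+np.array([0,0,z])
def tr(p):p=np.array(p);return np.round([(p-O)@X*1e3,(p-O)@Y*1e3,p[2]*1e3],1)
def state():
    from station import robot
    from scipy.spatial.transform import Rotation as R
    o=robot.get_obs();q=o["orientation"];r=R.from_quat([*q[1:],q[0]])
    return o,r
def goal(x,y,z):
    from scipy.spatial.transform import Rotation as R
    o,r=state();G=R.from_matrix(np.c_[X,-Y,[0,0,-1]])
    print("t",o["t"],"track",tr(o["eef_pos"]),"shift",np.round(r.inv().apply(W(x,y,z)-o["eef_pos"])/.5,4),"turn",np.round((r.inv()*G).as_rotvec()/(np.pi/2),4),"F",o["wrist_force"].round(2))
E
python3 -c "
from h import *
goal(0,-.405,.2);goal(0,-.405,.078)"
```

```text
t 0.1 track [-382.6 -631.9  230.8] shift [ 0.8636 -0.2137  0.0619] turn [-0.0007 -0.      0.1864] F [ 0.52 -0.26  0.21]
t 0.1 track [-382.6 -631.9  230.8] shift [ 0.8635 -0.2134  0.3059] turn [-0.0007 -0.      0.1864] F [ 0.52 -0.26  0.21]
```

Call:
{"fn": "servo_tool", "kwargs": {"motion": [[1, 0.0864, -0.0214, 0.006, 0, 0, 0.05], [1, 0.18, -0.043, 0.012, 0, 0, 0.1], [1, 0.27, -0.065, 0.02, 0, 0, 0.15], [1, 0.36, -0.09, 0.025, 0, 0, 0.1864], [1, 0.45, -0.11, 0.03, 0, 0, 0.1864], [1, 0.54, -0.133, 0.04, 0, 0, 0.1864], [1, 0.63, -0.156, 0.05, 0, 0, 0.1864], [1, 0.72, -0.178, 0.055, 0, 0, 0.1864], [1, 0.8, -0.198, 0.06, 0, 0, 0.1864], [1, 0.8636, -0.2137, 0.062, 0, 0, 0.1864]], "force": 40}}

```text
t: 1.1
eef_pos: [0.5274, -0.3579, 0.1995]
orientation: [-0.0, 0.999, -0.033, -0.0]
wrist_force: [-0.7, -0.8, -0.3]
opening: -0.0003
gripper_force: 0.0
```

```bash
python3 -c "
from h import *
goal(0,-.405,.078)"
```

```text
t 1.1 track [   1.7 -403.4  199.5] shift [-0.0033  0.0035  0.2431] turn [-0.0006  0.0005  0.0007] F [-0.68 -0.79 -0.29]
```

Call:
{"fn": "servo_tool", "kwargs": {"motion": [[1, 0, 0, 0.05, 0, 0, 0], [1, 0, 0, 0.1, 0, 0, 0], [1, 0, 0, 0.15, 0, 0, 0], [1, 0, 0, 0.19, 0, 0, 0], [1, 0, 0, 0.22, 0, 0, 0], [1, 0, 0, 0.235, 0, 0, 0], [1, 0, 0, 0.243, 0, 0, 0], [1, 0, 0, 0.243, 0, 0, 0], [1, 0, 0, 0.243, 0, 0, 0], [1, 0, 0, 0.243, 0, 0, 0]]}}

```text
t: 2.1
eef_pos: [0.5259, -0.3598, 0.0796]
orientation: [0.0, 0.999, -0.033, 0.0]
wrist_force: [0.2, -0.5, -0.5]
opening: -0.0001
gripper_force: 0.0
```

```bash
python3 -c "
from h import *
goal(0,-.405,.078)
from station import robot
import cv2
c=robot.read_camera('scene');print(robot.get_obs()['wrist_force'])
cv2.imwrite('pics/c.png',cv2.resize(c['image'][150:270,90:250,::-1],None,fx=5,fy=5,interpolation=cv2.INTER_CUBIC))
"
```

```text
t 2.1 track [ 4.000e-01 -4.054e+02  7.960e+01] shift [-0.0007 -0.0008  0.0033] turn [ 0.0004 -0.0006  0.    ] F [ 0.24 -0.54 -0.49]
[-0.34152145  0.12455679  0.0659444 ]
```

View pics/c.png

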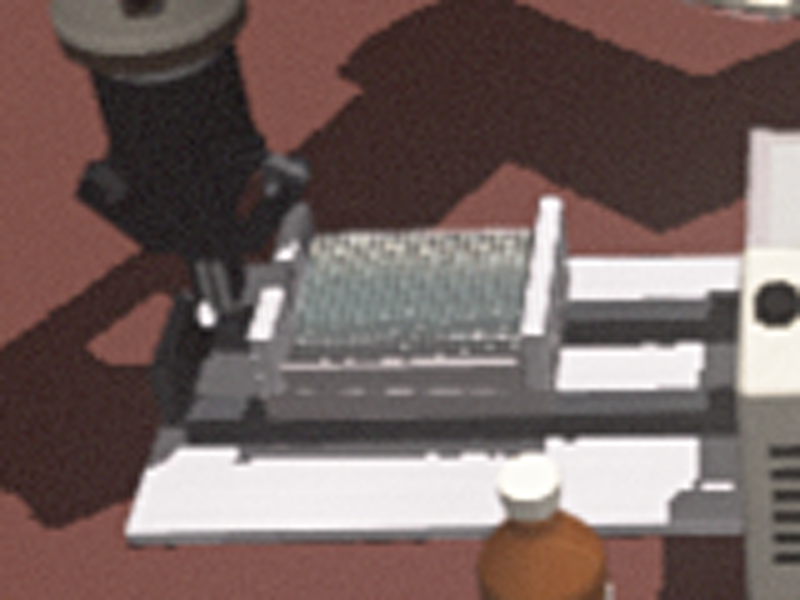

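The gripper's knuckles reach over the rear plate, spreading along the track around crop (285,165), with the tip at (205,310). I'll turn the closing line across the track so the flat finger sides do the pushing.

Call:
{"fn": "servo_tool", "kwargs": {"motion": [[1, 0, 0, -0.05, 0, 0, -0.09], [1, 0, 0, -0.1, 0, 0, -0.18], [1, 0, 0, -0.1, 0, 0, -0.27], [1, 0, 0, -0.1, 0, 0, -0.36], [1, 0, 0, -0.1, 0, 0, -0.45], [1, 0, 0, -0.1, 0, 0, -0.54], [1, 0, 0, -0.1, 0, 0, -0.63], [1, 0, 0, -0.1, 0, 0, -0.72], [1, 0, 0, -0.1, 0, 0, -0.81], [1, 0, 0, -0.1, 0, 0, -0.9]]}}

```text
t: 3.15
eef_pos: [0.5257, -0.3596, 0.1292]
orientation: [0.0, 0.78, 0.626, 0.0]
wrist_force: [-1.3, -0.4, -0.6]
opening: 0.0003
gripper_force: 0.0
```

```bash
sed -i 's/np.c_\[X,-Y,/np.c_[Y,X,/' h.py; python3 -c "
from h import *
goal(0,-.402,.078)"
```

```text
t 3.15 track [ 2.000e-01 -4.052e+02  1.292e+02] shift [ 0.0064 -0.0013  0.1025] turn [ 0.0003  0.0001 -0.0963] F [-1.28 -0.41 -0.57]
```

Call:
{"fn": "servo_tool", "kwargs": {"motion": [[1, 0, 0, 0.03, 0, 0, -0.05], [1, 0, 0, 0.06, 0, 0, -0.0963], [1, 0.003, 0, 0.085, 0, 0, -0.0963], [1, 0.006, 0, 0.1, 0, 0, -0.0963], [1, 0.006, 0, 0.1025, 0, 0, -0.0963], [1, 0.006, 0, 0.1025, 0, 0, -0.0963], [1, 0.006, 0, 0.1025, 0, 0, -0.0963], [1, 0.006, 0, 0.1025, 0, 0, -0.0963], [1, 0.006, 0, 0.1025, 0, 0, -0.0963], [1, 0.006, 0, 0.1025, 0, 0, -0.0963]]}}

```text
t: 4.15
eef_pos: [0.5263, -0.3567, 0.0778]
orientation: [0.0, 0.732, 0.681, 0.0]
wrist_force: [0.3, 0.1, -0.4]
opening: -0.0001
gripper_force: 0.0
```

```bash
python3 -c "
from h import *
goal(0,-.402,.078)
from station import robot
import cv2
c=robot.read_camera('scene');print(robot.get_obs()['wrist_force'])
cv2.imwrite('pics/e.png',cv2.resize(c['image'][150:270,90:250,::-1],None,fx=5,fy=5,interpolation=cv2.INTER_CUBIC))
"
```

```text
t 4.15 track [   0.6 -402.3   77.8] shift [ 0.0005 -0.0012 -0.0005] turn [ 0.0002  0.0001 -0.0038] F [ 0.27  0.08 -0.4 ]
[ 0.28981125  0.11980833 -0.61843324]
```

View pics/e.png

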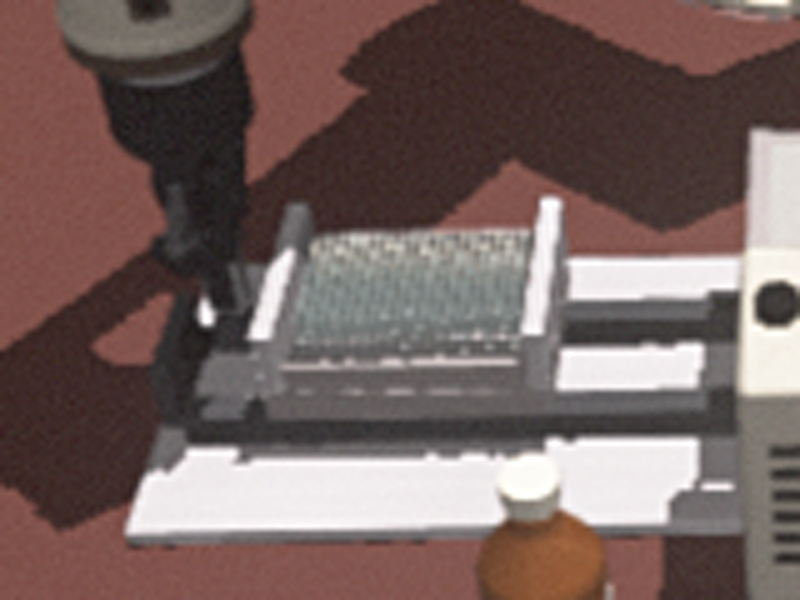

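Finger tip at crop (235,290) sits about 15 mm short of the rear plate at (275,290), clear of the slides. Next I'll make a slow approach.

Call:
{"fn": "servo_tool", "kwargs": {"motion": [[1, 0.005, 0, 0, 0, 0, 0], [1, 0.01, 0, 0, 0, 0, 0], [1, 0.015, 0, 0, 0, 0, 0], [1, 0.018, 0, 0, 0, 0, 0], [1, 0.02, 0, 0, 0, 0, 0], [1, 0.022, 0, 0, 0, 0, 0], [1, 0.024, 0, 0, 0, 0, 0], [1, 0.026, 0, 0, 0, 0, 0], [1, 0.028, 0, 0, 0, 0, 0], [1, 0.03, 0, 0, 0, 0, 0]]}}

```text
t: 5.2
eef_pos: [0.5274, -0.3416, 0.0775]
orientation: [-0.0, 0.732, 0.681, -0.0]
wrist_force: [0.2, -0.6, -0.7]
opening: 0.0001
gripper_force: 0.0
```

```bash
cat >> h.py <<'E'
def edges(name="scene",band=None):
    """bright plate-top blobs -> shuttle pos"""
    from station import robot
    import cv2
    c=robot.read_camera(name);return c
E
python3 -c "
from h import *
goal(0,-.402,.078)"
```

```text
t 5.2 track [   0.6 -387.2   77.5] shift [-0.0297 -0.001  -0.0009] turn [-0.     -0.     -0.0037] F [ 0.2  -0.57 -0.68]
```

Call:
{"fn": "servo_tool", "kwargs": {"motion": [[1, 0.002, 0, 0, 0, 0, 0], [1, 0.004, 0, 0, 0, 0, 0], [1, 0.006, 0, 0, 0, 0, 0], [1, 0.009, 0, 0, 0, 0, 0], [1, 0.014, 0, 0, 0, 0, 0], [1, 0.021, 0, 0, 0, 0, 0], [1, 0.03, 0, 0, 0, 0, 0], [1, 0.041, 0, 0, 0, 0, 0], [1, 0.054, 0, 0, 0, 0, 0], [1, 0.069, 0, 0, 0, 0, 0]]}}

```text
t: 6.2
eef_pos: [0.5299, -0.3066, 0.0775]
orientation: [-0.0, 0.732, 0.681, 0.0]
wrist_force: [0.8, -0.7, 0.4]
opening: 0.0001
gripper_force: 0.0
```

Call:
{"fn": "servo_tool", "kwargs": {"motion": [[1, 0.017, 0, 0, 0, 0, 0], [1, 0.036, 0, 0, 0, 0, 0], [1, 0.056, 0, 0, 0, 0, 0], [1, 0.076, 0, 0, 0, 0, 0], [1, 0.096, 0, 0, 0, 0, 0], [1, 0.116, 0, 0, 0, 0, 0], [1, 0.136, 0, 0, 0, 0, 0], [1, 0.156, 0, 0, 0, 0, 0], [1, 0.176, 0, 0, 0, 0, 0], [1, 0.196, 0, 0, 0, 0, 0]]}}

```text
t: 7.2
eef_pos: [0.5371, -0.2087, 0.0776]
orientation: [-0.0, 0.732, 0.681, 0.0]
wrist_force: [0.5, 0.2, 0.2]
opening: -0.0001
gripper_force: 0.0
```

```bash
python3 -c "
from h import *
from station import robot
import cv2,pickle
goal(0,-.402,.078)
c=robot.read_camera('scene');pickle.dump(c,open('d1.pkl','wb'))
cv2.imwrite('pics/f.png',cv2.resize(c['image'][160:260,130:290,::-1],None,fx=5,fy=5,interpolation=cv2.INTER_CUBIC))
goal(0,-.402,.078)
"
```

```text
t 7.2 track [   1.4 -253.9   77.6] shift [-0.2963 -0.0011 -0.0009] turn [ 0.     -0.0001 -0.0037] F [0.48 0.2  0.25]
t 7.25 track [   1.4 -252.6   77.6] shift [-0.2988 -0.0011 -0.0011] turn [-0.0001 -0.0004 -0.0034] F [ 0.82  1.77 -0.26]
```

View pics/f.png

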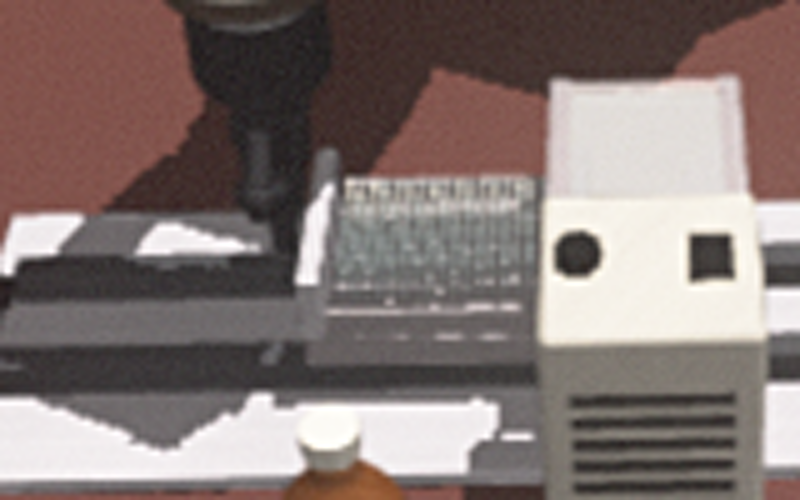

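The rear plate's outer edge is at crop (315,150)–(297,285), giving rear y of about -0.242, in contact with the hand and not touching the slides. The front plate has entered the tunnel. Next I'll lift over and ahead.

Call:
{"fn": "servo_tool", "kwargs": {"motion": [[1, 0, 0, -0.04, 0, 0, 0], [1, 0, 0, -0.12, 0, 0, 0], [1, 0.04, 0, -0.19, 0, 0, 0], [1, 0.12, 0, -0.21, 0, 0, 0], [1, 0.21, 0, -0.21, 0, 0, 0], [1, 0.3, 0, -0.21, 0, 0, 0], [1, 0.39, 0, -0.21, 0, 0, 0], [1, 0.48, 0, -0.21, 0, 0, 0], [1, 0.57, 0, -0.21, 0, 0, 0], [1, 0.66, 0, -0.21, 0, 0, 0]]}}

```text
t: 8.25
eef_pos: [0.5608, 0.1216, 0.1827]
orientation: [0.0, 0.732, 0.681, 0.0]
wrist_force: [1.0, -0.1, -0.5]
opening: -0.0006
gripper_force: 0.0
```

Call:
{"fn": "servo_tool", "kwargs": {"motion": [[1, 0.09, 0, 0, 0, 0, 0], [1, 0.17, 0, 0, 0, 0, 0], [1, 0.24, 0, 0.03, 0, 0, 0], [1, 0.28, 0, 0.08, 0, 0, 0], [1, 0.3, 0, 0.13, 0, 0, 0], [1, 0.3, 0, 0.17, 0, 0, 0], [1, 0.3, 0, 0.2, 0, 0, 0], [1, 0.3, 0, 0.209, 0, 0, 0], [1, 0.3, 0, 0.209, 0, 0, 0], [1, 0.3, 0, 0.209, 0, 0, 0]]}}

```text
t: 9.25
eef_pos: [0.5725, 0.2691, 0.0792]
orientation: [0.0, 0.733, 0.681, 0.001]
wrist_force: [-0.4, -0.1, -0.1]
opening: 0.0002
gripper_force: 0.0
```

```bash
python3 -c "
from h import *
from station import robot
import cv2,pickle
goal(0,.371,.078)
c=robot.read_camera('scene');pickle.dump(c,open('d2.pkl','wb'))
a=cv2.resize(c['image'][160:260,260:420,::-1],None,fx=5,fy=5,interpolation=cv2.INTER_CUBIC)
cv2.imwrite('pics/g.png',a)
goal(0,.371,.078)
"
```

```text
t 9.25 track [  4.7 225.2  79.2] shift [ 0.2915 -0.0112  0.0026] turn [ 0.0008 -0.0004 -0.0039] F [-0.37 -0.13 -0.12]
t 9.3 track [  4.8 225.3  79.3] shift [ 0.2913 -0.0113  0.0029] turn [ 0.001  -0.0005 -0.0039] F [ 0.29 -0.39 -0.27]
```

View pics/g.png

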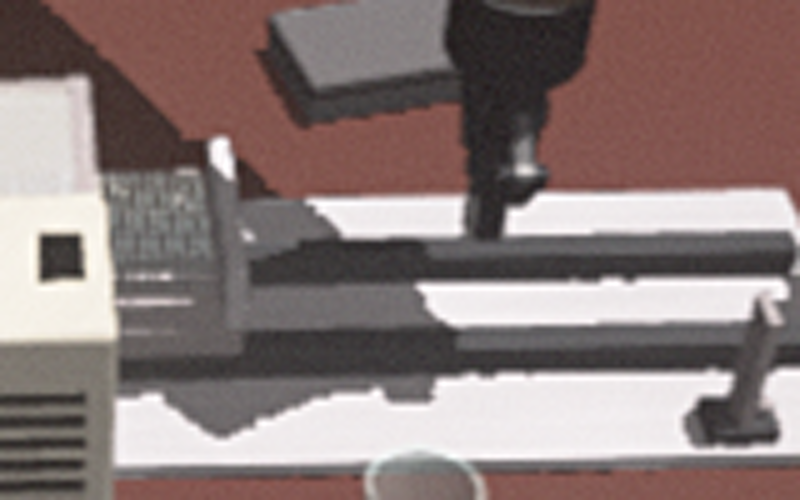

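Front plate top edge at crop (232,140)–(240,265), out of the tunnel; fingers at (485,235), well ahead; index top at (765,300).

```bash
python3 -c "
from h import *
import pickle,cv2
c=pickle.load(open('d2.pkl','rb'))
for u,v in((306.2,187.5),(307.7,213)):print(tr(onz(c,u-.5,v-.5,.103)))
g=c['image'].astype(int)
for r in (192,198,204):print(r,[tuple(g[r,k]) [0] for k in range(298,316)])
"
```

```text
[-60.8  87.6 103. ]
[ 53.1  80.1 103. ]
192 [np.int64(68), np.int64(68), np.int64(62), np.int64(83), np.int64(192), np.int64(246), np.int64(250), np.int64(255), np.int64(200), np.int64(73), np.int64(65), np.int64(102), np.int64(127), np.int64(134), np.int64(136), np.int64(130), np.int64(133), np.int64(131)]
198 [np.int64(108), np.int64(130), np.int64(126), np.int64(88), np.int64(83), np.int64(101), np.int64(113), np.int64(113), np.int64(115), np.int64(92), np.int64(70), np.int64(69), np.int64(68), np.int64(71), np.int64(63), np.int64(62), np.int64(68), np.int64(98)]
204 [np.int64(119), np.int64(100), np.int64(125), np.int64(122), np.int64(90), np.int64(82), np.int64(97), np.int64(113), np.int64(114), np.int64(125), np.int64(124), np.int64(110), np.int64(110), np.int64(108), np.int64(113), np.int64(107), np.int64(112), np.int64(114)]
```

Call:
{"fn": "servo_tool", "kwargs": {"motion": [[1, 0, 0, 0, 0, 0, 0], [1, 0, 0, 0, 0, 0, 0], [1, 0, 0, 0, 0, 0, 0], [1, 0, 0, 0, 0, 0, 0], [1, 0, 0, 0, 0, 0, 0], [1, 0, 0, 0, 0, 0, 0], [1, 0, 0, 0, 0, 0, 0], [1, 0, 0, 0, 0, 0, 0], [1, 0, 0, 0, 0, 0, 0], [1, 0, 0, 0, 0, 0, 0]]}}

```text
t: 10.3
eef_pos: [0.5719, 0.2692, 0.0781]
orientation: [-0.0, 0.732, 0.681, 0.0]
wrist_force: [-0.2, -0.3, -0.5]
opening: 0.0001
gripper_force: 0.0
```

```bash
python3 -c "
from h import *
from station import robot
import cv2,pickle
goal(0,.371,.078)
c=robot.read_camera('scene');pickle.dump(c,open('d3.pkl','wb'))
a=cv2.resize(c['image'][180:240,290:390,::-1],None,fx=8,fy=8,interpolation=cv2.INTER_CUBIC)
cv2.imwrite('pics/i.png',a)
"
```

```text
t 10.3 track [  4.2 225.3  78.1] shift [ 2.913e-01 -1.000e-02  2.000e-04] turn [-0.     -0.0001 -0.0037] F [-0.19 -0.35 -0.51]
```

View pics/i.png

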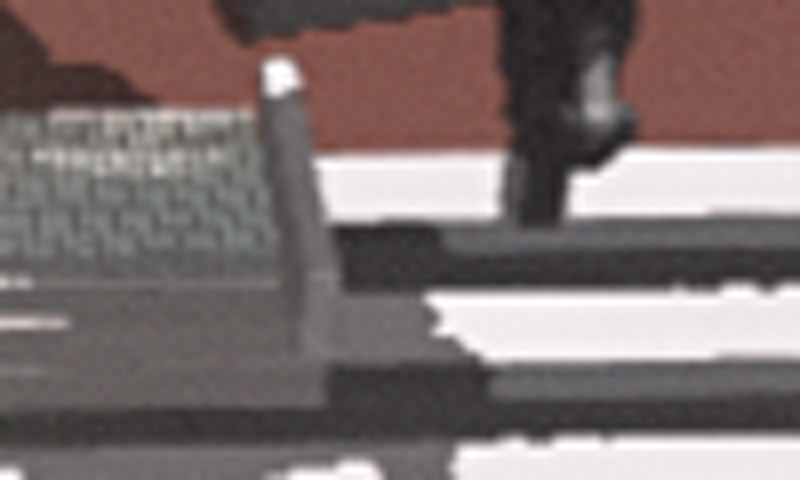

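Front plate top edge is now at crop (300,62)–(338,268), with the fingers at (505–565,150–225), roughly 45 mm ahead.

```bash
python3 -c "
from h import *
import pickle
c=pickle.load(open('d3.pkl','rb'))
for u,v in((327.5,187.75),(332.2,213.5)):print(tr(onz(c,u-.5,v-.5,.103)))
g=c['image'][...,0].astype(int);p=pickle.load(open('d2.pkl','rb'))['image'][...,0].astype(int)
for r in (188,189,190,191):print(r,list(map(int,p[r,300:312])),list(map(int,g[r,320:334])))
from scipy.spatial.transform import Rotation
"
```

```text
[-57.7 149.6 103. ]
[ 57.1 146.4 103. ]
188 [69, 110, 197, 252, 255, 220, 135, 130, 131, 134, 133, 132] [130, 130, 132, 229, 255, 254, 212, 137, 125, 131, 129, 134, 132, 132]
189 [63, 119, 227, 252, 251, 215, 137, 125, 126, 132, 127, 132] [131, 123, 117, 215, 253, 251, 237, 168, 133, 128, 130, 130, 126, 131]
190 [60, 101, 228, 251, 249, 224, 146, 123, 131, 132, 132, 131] [130, 126, 111, 202, 250, 247, 235, 178, 136, 133, 129, 133, 130, 134]
191 [61, 92, 217, 251, 249, 242, 172, 103, 115, 124, 133, 131] [135, 126, 111, 177, 230, 189, 127, 118, 122, 135, 132, 133, 130, 133]
```

The shuttle is slower than planned (about 52 mm/s, and it would coast to roughly y=0.307). I'll catch it gently, then nudge it from the rear to the index. First I lead it with the hand.

Call:
{"fn": "servo_tool", "kwargs": {"motion": [[1, 0.006, 0, 0, 0, 0, 0], [1, 0.012, 0, 0, 0, 0, 0], [1, 0.018, 0, 0, 0, 0, 0], [1, 0.024, 0, 0, 0, 0, 0], [1, 0.03, 0, 0, 0, 0, 0], [1, 0.036, 0, 0, 0, 0, 0], [1, 0.042, 0, 0, 0, 0, 0], [1, 0.048, 0, 0, 0, 0, 0], [1, 0.054, 0, 0, 0, 0, 0], [1, 0.06, 0, 0, 0, 0, 0]]}}

```text
t: 11.35
eef_pos: [0.5741, 0.2994, 0.0781]
orientation: [-0.0, 0.732, 0.681, 0.0]
wrist_force: [0.8, -0.1, 0.8]
opening: 0.0003
gripper_force: 0.0
```

```bash
cat >> h.py <<'E'
def front(name,lo=300,hi=420):
    "front y (mm) from the bright far corner of the front plate top, subpixel right edge"
    import pickle
    from station import robot
    c=robot.read_camera("scene");pickle.dump(c,open(name,"wb"))
    g=c["image"][...,0].astype(float);out=[]
    for r in (186,187,188,189,190):
        row=g[r,lo:hi];m=np.where(row>200)[0]
        if not len(m):continue
        e=m[0]
        while e+1<len(row) and row[e+1]>195:e+=1
        bg=row[e+3:e+6].mean();u=lo+e+.5+np.clip((row[e+1]-bg)/(250-bg),0,1)-np.clip((250-row[e])/(250-bg),0,1)
        out.append((r,round(float(u),2),int(lo+m[0]),tr(onz(c,u,r,.103))[1]))
    print(out)
E
python3 -c "
from h import *
goal(0,.371,.078);front('d4.pkl')"
```

```text
t 11.35 track [  4.3 255.6  78.1] shift [ 2.308e-01 -1.000e-02  2.000e-04] turn [-0.     -0.0001 -0.0037] F [ 0.8  -0.1   0.76]
[]
```

```bash
python3 -c "
import pickle
for n,a in(('d3.pkl',324),('d4.pkl',338)):
    g=pickle.load(open(n,'rb'))['image'][...,0]
    for r in (188,190,202,203,204,205):print(n,r,list(map(int,g[r,a:a+22])))
"
```

```text
d3.pkl 188 [255, 254, 212, 137, 125, 131, 129, 134, 132, 132, 131, 132, 131, 131, 128, 129, 132, 126, 128, 132, 129, 130]
d3.pkl 190 [250, 247, 235, 178, 136, 133, 129, 133, 130, 134, 130, 131, 131, 131, 132, 132, 130, 130, 131, 127, 130, 131]
d3.pkl 202 [83, 91, 103, 107, 106, 149, 229, 243, 242, 241, 240, 240, 239, 239, 240, 240, 239, 239, 240, 238, 238, 239]
d3.pkl 203 [86, 90, 99, 110, 104, 137, 224, 246, 241, 240, 240, 238, 239, 239, 240, 239, 238, 239, 239, 238, 238, 239]
d3.pkl 204 [82, 85, 100, 105, 106, 113, 207, 242, 242, 239, 239, 239, 239, 237, 239, 237, 238, 238, 236, 238, 236, 238]
d3.pkl 205 [83, 88, 98, 108, 107, 111, 178, 236, 244, 242, 242, 242, 243, 244, 243, 242, 244, 241, 243, 243, 243, 243]
d4.pkl 188 [112, 108, 107, 115, 113, 127, 131, 133, 132, 134, 129, 128, 132, 129, 131, 132, 128, 132, 129, 132, 131, 127]
d4.pkl 190 [109, 93, 108, 109, 114, 114, 131, 132, 130, 130, 130, 129, 131, 130, 135, 129, 131, 129, 128, 132, 129, 134]
d4.pkl 202 [111, 103, 85, 84, 93, 102, 109, 105, 150, 228, 243, 239, 239, 238, 237, 239, 238, 240, 238, 239, 239, 238]
d4.pkl 203 [113, 110, 87, 84, 86, 96, 112, 104, 127, 219, 242, 240, 236, 238, 235, 238, 238, 238, 237, 236, 238, 238]
d4.pkl 204 [91, 103, 97, 82, 80, 99, 106, 105, 110, 193, 241, 241, 238, 237, 236, 237, 237, 237, 237, 238, 238, 238]
d4.pkl 205 [94, 116, 107, 82, 83, 98, 107, 106, 105, 155, 231, 246, 244, 244, 244, 242, 242, 242, 243, 240, 241, 242]
```

Call:
{"fn": "servo_tool", "kwargs": {"motion": [[1, 0, 0, 0, 0, 0, 0], [1, 0, 0, 0, 0, 0, 0], [1, 0, 0, 0, 0, 0, 0], [1, 0, 0, 0, 0, 0, 0], [1, 0, 0, 0, 0, 0, 0], [1, 0, 0, 0, 0, 0, 0], [1, 0, 0, 0, 0, 0, 0], [1, 0, 0, 0, 0, 0, 0], [1, 0.003, 0, 0, 0, 0, 0], [1, 0.006, 0, 0, 0, 0, 0]]}}

```text
t: 12.4
eef_pos: [0.5744, 0.3022, 0.0781]
orientation: [-0.0, 0.732, 0.681, 0.0]
wrist_force: [0.4, -0.2, -0.0]
opening: 0.0002
gripper_force: 0.0
```

```bash
cat >> h.py <<'E'
def fr(name):
    import pickle
    from station import robot
    o=robot.get_obs();c=robot.read_camera("scene");pickle.dump(c,open(name,"wb"))
    g=c["image"][...,0].astype(float)
    u=[]
    for r in(202,203,204):
        row=g[r];k=[i for i in range(315,425) if row[i]<130 and row[i+2]>190][-3:]
        k2=[i for i in range(315,425) if row[i]<175<=row[i+1]]
        u.append([round(i+(175-row[i])/(row[i+1]-row[i]),2) for i in k2])
    print(o["t"],tr(o["eef_pos"]),o["wrist_force"].round(2),u,[[round(148.5+2.83*(x-329.4),1) for x in u[1]]])
E
python3 -c "
from h import *
fr('d5.pkl')"
```

```text
12.4 [  4.4 258.4  78.1] [ 0.41 -0.19 -0.03] [[np.float64(358.68), np.float64(372.66)], [np.float64(359.18), np.float64(372.59)], [np.float64(359.36), np.float64(372.53)]] [[np.float64(232.8), np.float64(270.7)]]
```

Call:
{"fn": "servo_tool", "kwargs": {"motion": [[1, 0.0022, 0, 0, 0, 0, 0], [1, 0.0044, 0, 0, 0, 0, 0], [1, 0.0066, 0, 0, 0, 0, 0], [1, 0.0088, 0, 0, 0, 0, 0], [1, 0.011, 0, 0, 0, 0, 0], [1, 0.0132, 0, 0, 0, 0, 0], [1, 0.0154, 0, 0, 0, 0, 0], [1, 0.0176, 0, 0, 0, 0, 0], [1, 0.0198, 0, 0, 0, 0, 0], [1, 0.022, 0, 0, 0, 0, 0]]}}

```text
t: 13.45
eef_pos: [0.5751, 0.3132, 0.0781]
orientation: [-0.0, 0.732, 0.681, 0.0]
wrist_force: [-0.3, -0.4, -0.3]
opening: -0.0001
gripper_force: 0.0
```

Call:
{"fn": "servo_tool", "kwargs": {"motion": [[1, 0.002, 0, 0, 0, 0, 0], [1, 0.004, 0, 0, 0, 0, 0], [1, 0.006, 0, 0, 0, 0, 0], [1, 0.0078, 0, 0, 0, 0, 0], [1, 0.0094, 0, 0, 0, 0, 0], [1, 0.0106, 0, 0, 0, 0, 0], [1, 0.0116, 0, 0, 0, 0, 0], [1, 0.0124, 0, 0, 0, 0, 0], [1, 0.0128, 0, 0, 0, 0, 0], [1, 0.013, 0, 0, 0, 0, 0]]}}

```text
t: 14.45
eef_pos: [0.5756, 0.3196, 0.0781]
orientation: [-0.0, 0.732, 0.681, 0.0]
wrist_force: [-0.6, 0.6, 0.0]
opening: 0.0002
gripper_force: 0.0
```

```bash
python3 -c "
from h import *
fr('d6.pkl')"
```

```text
14.45 [  4.5 275.8  78.1] [-0.63  0.62  0.02] [[np.float64(378.85)], [np.float64(378.69)], [np.float64(378.6)]] [[np.float64(288.0)]]
```

```bash
python3 -c "
from h import *
import pickle
fr('d7.pkl')
for n in('d5.pkl','d6.pkl','d7.pkl'):
    g=pickle.load(open(n,'rb'))['image'][...,0]
    for r in (203,206,210,214):print(n,r,list(map(int,g[r,354:382])))
"
```

```text
14.5 [  4.5 275.8  78.1] [-0.02 -0.81 -0.07] [[np.float64(378.88)], [np.float64(378.68)], [np.float64(378.61)]] [[np.float64(288.0)]]
d5.pkl 203 [87, 97, 107, 105, 105, 163, 231, 242, 244, 227, 142, 81, 81, 56, 49, 49, 38, 43, 105, 223, 248, 243, 242, 241, 239, 239, 239, 239]
d5.pkl 206 [84, 83, 97, 110, 106, 109, 192, 239, 242, 197, 119, 89, 72, 46, 49, 48, 39, 72, 165, 225, 240, 237, 238, 236, 208, 185, 182, 187]
d5.pkl 210 [99, 81, 85, 92, 105, 112, 108, 102, 98, 98, 95, 93, 93, 94, 97, 95, 95, 97, 97, 95, 96, 96, 93, 91, 93, 96, 95, 94]
d5.pkl 214 [102, 87, 88, 79, 105, 126, 129, 124, 94, 57, 54, 54, 54, 54, 56, 54, 58, 56, 53, 55, 59, 53, 52, 55, 58, 54, 58, 62]
d6.pkl 203 [103, 112, 112, 96, 106, 104, 109, 109, 95, 119, 111, 85, 80, 89, 103, 111, 114, 108, 91, 67, 47, 47, 47, 39, 89, 214, 249, 245]
d6.pkl 206 [109, 106, 107, 109, 99, 109, 110, 107, 111, 94, 119, 113, 84, 84, 91, 104, 110, 113, 98, 63, 44, 42, 42, 54, 118, 170, 187, 182]
d6.pkl 210 [93, 93, 93, 97, 107, 99, 104, 97, 91, 101, 95, 108, 100, 84, 88, 84, 103, 112, 107, 114, 102, 93, 94, 93, 94, 93, 93, 91]
d6.pkl 214 [102, 105, 108, 108, 112, 106, 109, 106, 106, 103, 109, 108, 95, 85, 79, 84, 87, 106, 120, 114, 111, 79, 49, 50, 59, 54, 60, 56]
d7.pkl 203 [102, 110, 112, 95, 116, 113, 111, 111, 97, 118, 109, 84, 79, 87, 105, 112, 108, 105, 97, 65, 48, 45, 42, 42, 89, 216, 250, 244]
d7.pkl 206 [107, 107, 107, 110, 93, 113, 107, 106, 108, 98, 119, 111, 82, 84, 87, 103, 114, 111, 97, 63, 45, 43, 40, 53, 115, 170, 182, 184]
d7.pkl 210 [93, 93, 92, 95, 107, 97, 94, 93, 101, 107, 94, 105, 101, 81, 84, 87, 99, 109, 112, 106, 102, 93, 93, 97, 94, 91, 91, 91]
d7.pkl 214 [104, 109, 106, 107, 108, 105, 108, 107, 107, 107, 110, 112, 94, 86, 84, 83, 89, 103, 116, 119, 107, 76, 52, 54, 49, 54, 59, 62]
```

Row profiles show the front plate resting against the finger at about y=0.266, so it is caught and still. Next I lift and go to the rear plate.

Call:
{"fn": "servo_tool", "kwargs": {"motion": [[1, 0.006, 0, 0, 0, 0, 0], [1, 0.006, 0, -0.06, 0, 0, 0], [1, 0.006, 0, -0.14, 0, 0, 0], [1, -0.06, 0, -0.2, 0, 0, 0], [1, -0.14, 0, -0.21, 0, 0, 0], [1, -0.23, 0, -0.21, 0, 0, 0], [1, -0.32, 0, -0.21, 0, 0, 0], [1, -0.4, 0, -0.21, 0, 0, 0], [1, -0.424, 0, -0.19, 0, 0, 0], [1, -0.424, 0, -0.12, 0, 0, 0]]}}

```text
t: 15.55
eef_pos: [0.5619, 0.1066, 0.1407]
orientation: [0.002, 0.733, 0.68, 0.002]
wrist_force: [1.4, 0.1, -0.8]
opening: -0.0005
gripper_force: 0.0
```

```bash
python3 -c "
from h import *
fr('d8.pkl')
import pickle,cv2
c=pickle.load(open('d8.pkl','rb'))
cv2.imwrite('pics/j.png',cv2.resize(c['image'][160:260,260:420,::-1],None,fx=5,fy=5,interpolation=cv2.INTER_CUBIC))"
```

```text
15.55 [  5.   62.4 140.7] [ 1.37  0.13 -0.76] [[np.float64(367.12)], [np.float64(367.57)], [np.float64(367.78)]] [[np.float64(256.5)]]
```

View pics/j.png

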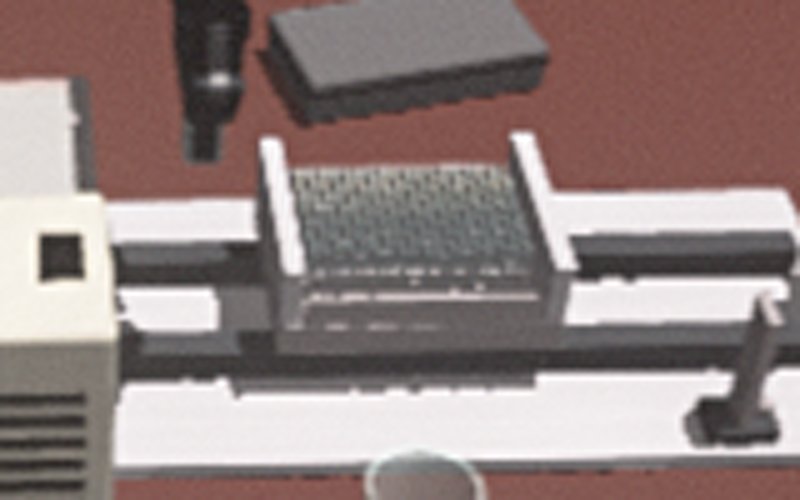

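The shuttle now stands clear in full view: front top edge at (535,133)–(578,268), rear at (260,138)–(285,275), and fingers at (205,150) behind it.

```bash
python3 -c "
from h import *
import pickle
c=pickle.load(open('d8.pkl','rb'))
for u,v in((367,186.6),(375.6,213.6),(312,187.6),(317,215)):print(tr(onz(c,u-.5,v-.5,.103)))
fr('d9.pkl')
"
```

```text
[-59.6 265.8 103. ]
[ 61.  263.8 103. ]
[-59.8 104.5 103. ]
[ 62.1 104.4 103. ]
15.6 [  2.   62.9 132.7] [-0.88  0.77 -8.02] [[np.float64(367.14)], [np.float64(367.52)], [np.float64(367.8)]] [[np.float64(256.4)]]
```

Call:
{"fn": "servo_tool", "kwargs": {"motion": [[1, 0, 0, 0.05, 0, 0, 0], [1, 0, 0, 0.09, 0, 0, 0], [1, 0, 0, 0.115, 0, 0, 0], [1, 0, 0, 0.12, 0, 0, 0], [1, 0.008, 0, 0.12, 0, 0, 0], [1, 0.016, 0, 0.12, 0, 0, 0], [1, 0.024, 0, 0.12, 0, 0, 0], [1, 0.032, 0, 0.12, 0, 0, 0], [1, 0.04, 0, 0.12, 0, 0, 0], [1, 0.046, 0, 0.12, 0, 0, 0]]}}

```text
t: 16.65
eef_pos: [0.5619, 0.1315, 0.0782]
orientation: [-0.0, 0.732, 0.681, 0.0]
wrist_force: [-0.4, 0.4, 0.1]
opening: 0.0003
gripper_force: 0.0
```

```bash
python3 -c "
from h import *
goal(0,.3,.078)"
```

```text
t 16.65 track [ 3.4 87.2 78.2] shift [ 0.4255 -0.0092  0.0005] turn [ 0.0001 -0.0001 -0.0036] F [-0.38  0.36  0.07]
```

Call:
{"fn": "servo_tool", "kwargs": {"motion": [[1, 0.002, 0, 0, 0, 0, 0], [1, 0.004, 0, 0, 0, 0, 0], [1, 0.006, 0, 0, 0, 0, 0], [1, 0.008, 0, 0, 0, 0, 0], [1, 0.01, 0, 0, 0, 0, 0], [1, 0.012, 0, 0, 0, 0, 0], [1, 0.014, 0, 0, 0, 0, 0], [1, 0.016, 0, 0, 0, 0, 0], [1, 0.019, 0, 0, 0, 0, 0], [1, 0.023, 0, 0, 0, 0, 0]]}}

```text
t: 17.65
eef_pos: [0.5627, 0.1426, 0.0781]
orientation: [-0.0, 0.732, 0.681, 0.0]
wrist_force: [0.4, 0.5, -0.5]
opening: -0.0003
gripper_force: 0.0
```

Call:
{"fn": "servo_tool", "kwargs": {"motion": [[1, 0.004, 0, 0, 0, 0, 0], [1, 0.008, 0, 0, 0, 0, 0], [1, 0.012, 0, 0, 0, 0, 0], [1, 0.016, 0, 0, 0, 0, 0], [1, 0.02, 0, 0, 0, 0, 0], [1, 0.024, 0, 0, 0, 0, 0], [1, 0.028, 0, 0, 0, 0, 0], [1, 0.032, 0, 0, 0, 0, 0], [1, 0.036, 0, 0, 0, 0, 0], [1, 0.04, 0, 0, 0, 0, 0]]}}

```text
t: 18.65
eef_pos: [0.5642, 0.1627, 0.0781]
orientation: [-0.0, 0.732, 0.681, 0.0]
wrist_force: [0.2, -0.4, -0.6]
opening: 0.0001
gripper_force: 0.0
```

Call:
{"fn": "servo_tool", "kwargs": {"motion": [[1, 0.004, 0, 0, 0, 0, 0], [1, 0.008, 0, 0, 0, 0, 0], [1, 0.012, 0, 0, 0, 0, 0], [1, 0.016, 0, 0, 0, 0, 0], [1, 0.02, 0, 0, 0, 0, 0], [1, 0.024, 0, 0, 0, 0, 0], [1, 0.028, 0, 0, 0, 0, 0], [1, 0.032, 0, 0, 0, 0, 0], [1, 0.036, 0, 0, 0, 0, 0], [1, 0.04, 0, 0, 0, 0, 0]]}}

```text
t: 19.65
eef_pos: [0.5656, 0.1826, 0.0781]
orientation: [-0.0, 0.732, 0.681, 0.0]
wrist_force: [-0.1, -0.4, 0.3]
opening: 0.0001
gripper_force: 0.0
```

```bash
python3 -c "
from h import *
goal(0,.3,.078);fr('d10.pkl')
import pickle
c=pickle.load(open('d10.pkl','rb'))
for n in('d9.pkl','d10.pkl'):
    c=pickle.load(open(n,'rb'));g=c['image'][...,0]
    for r in (188,190,203):print(n,r,365,list(map(int,g[r,360:400])))
for u in(367.5,380,385,390,395,400):print(u,tr(onz(c,u,203,.103)))
"
```

```text
t 19.65 track [  3.6 138.5  78.1] shift [ 3.23e-01 -9.10e-03  2.00e-04] turn [-0.0001 -0.0001 -0.0037] F [-0.13 -0.36  0.26]
19.65 [  3.6 138.5  78.1] [-0.13 -0.36  0.26] [[np.float64(331.49), np.float64(383.31)], [np.float64(330.59), np.float64(383.67)], [np.float64(330.69), np.float64(383.95)]] [[np.float64(151.9), np.float64(302.1)]]
d9.pkl 188 365 [129, 121, 134, 231, 250, 249, 229, 155, 129, 130, 128, 130, 128, 134, 132, 132, 133, 131, 129, 130, 134, 130, 130, 133, 130, 128, 130, 132, 132, 131, 131, 132, 132, 132, 132, 129, 130, 133, 129, 130]
d9.pkl 190 365 [135, 115, 91, 169, 239, 249, 248, 213, 133, 129, 130, 131, 132, 132, 131, 130, 129, 131, 132, 134, 130, 132, 132, 128, 134, 130, 133, 128, 132, 132, 134, 132, 133, 134, 133, 130, 132, 129, 132, 131]
d9.pkl 203 365 [110, 114, 98, 117, 114, 87, 79, 122, 223, 244, 238, 238, 237, 239, 240, 240, 239, 240, 238, 238, 238, 240, 238, 239, 239, 239, 238, 238, 239, 236, 237, 237, 237, 237, 237, 237, 237, 236, 236, 235]
d10.pkl 188 365 [131, 131, 129, 132, 128, 133, 126, 131, 129, 130, 131, 130, 132, 128, 130, 132, 126, 108, 184, 244, 249, 249, 208, 133, 125, 133, 133, 128, 130, 132, 130, 130, 134, 130, 130, 129, 129, 132, 132, 131]
d10.pkl 190 365 [130, 127, 129, 130, 131, 132, 130, 131, 130, 126, 129, 126, 131, 130, 131, 134, 119, 93, 91, 207, 247, 247, 234, 174, 127, 125, 131, 128, 132, 134, 131, 132, 130, 130, 128, 129, 130, 131, 132, 131]
d10.pkl 203 365 [106, 108, 110, 98, 105, 107, 110, 110, 103, 112, 112, 108, 107, 98, 116, 113, 109, 108, 96, 119, 111, 86, 80, 102, 211, 241, 238, 239, 237, 237, 235, 236, 237, 236, 236, 237, 235, 239, 237, 237]
367.5 [ 17.7 252.3 103. ]
380 [ 18.7 287.  103. ]
385 [ 19.2 300.9 103. ]
390 [ 19.6 314.8 103. ]
395 [ 20.  328.6 103. ]
400 [ 20.4 342.5 103. ]
```

Call:
{"fn": "servo_tool", "kwargs": {"motion": [[1, 0.004, 0, 0, 0, 0, 0], [1, 0.008, 0, 0, 0, 0, 0], [1, 0.012, 0, 0, 0, 0, 0], [1, 0.016, 0, 0, 0, 0, 0], [1, 0.02, 0, 0, 0, 0, 0], [1, 0.024, 0, 0, 0, 0, 0], [1, 0.028, 0, 0, 0, 0, 0], [1, 0.032, 0, 0, 0, 0, 0], [1, 0.036, 0, 0, 0, 0, 0], [1, 0.04, 0, 0, 0, 0, 0]]}}

```text
t: 20.7
eef_pos: [0.5671, 0.2025, 0.0781]
orientation: [-0.0, 0.732, 0.681, 0.0]
wrist_force: [-0.6, 0.5, 0.5]
opening: -0.0001
gripper_force: 0.0
```

Call:
{"fn": "servo_tool", "kwargs": {"motion": [[1, 0, 0, 0, 0, 0, 0], [1, 0, 0, 0, 0, 0, 0], [1, 0, 0, 0, 0, 0, 0], [1, 0, 0, 0, 0, 0, 0], [1, 0, 0, 0, 0, 0, 0], [1, 0, 0, 0, 0, 0, 0], [1, 0, 0, 0, 0, 0, 0], [1, 0, 0, 0, 0, 0, 0], [1, 0, 0, 0, 0, 0, 0], [1, 0, 0, 0, 0, 0, 0]]}}

```text
t: 21.7
eef_pos: [0.5671, 0.2024, 0.0781]
orientation: [-0.0, 0.732, 0.681, 0.0]
wrist_force: [0.9, -0.1, -0.7]
opening: -0.0
gripper_force: 0.0
```

```bash
cat >> h.py <<'E'
def idx(name):
    import pickle
    fr(name);c=pickle.load(open(name,"rb"));g=c["image"][...,0].astype(float)
    for r in(186,187,188,189,190):
        row=g[r];m=[i for i in range(370,415) if row[i]>240]
        if m:
            e=m[-1];u=e+.5+max(0,(row[e+1]-130)/120)+max(0,(row[e+2]-130)/120);print(r,round(u,2),tr(onz(c,u,r,.103)))
E
python3 -c "
from h import *
idx('d11.pkl')"
```

```text
21.7 [  3.8 158.3  78.1] [ 0.89 -0.08 -0.68] [[np.float64(342.74), np.float64(395.8)], [np.float64(342.92), np.float64(396.3)], [np.float64(343.34), np.float64(396.65)]] [[np.float64(186.8), np.float64(337.8)]]
187 393.76 [-52.8 344.1 103. ]
188 394.23 [-48.  344.2 103. ]
189 394.51 [-43.3 343.8 103. ]
190 394.75 [-38.5 343.3 103. ]
```

Call:
{"fn": "servo_tool", "kwargs": {"motion": [[1, 0.002, 0, 0, 0, 0, 0], [1, 0.005, 0, 0, 0, 0, 0], [1, 0.008, 0, 0, 0, 0, 0], [1, 0.011, 0, 0, 0, 0, 0], [1, 0.014, 0, 0, 0, 0, 0], [1, 0.017, 0, 0, 0, 0, 0], [1, 0.02, 0, 0, 0, 0, 0], [1, 0.023, 0, 0, 0, 0, 0], [1, 0.026, 0, 0, 0, 0, 0], [1, 0.028, 0, 0, 0, 0, 0]]}}

```text
t: 22.75
eef_pos: [0.5681, 0.2165, 0.0781]
orientation: [-0.0, 0.732, 0.681, 0.0]
wrist_force: [0.9, -0.1, 0.4]
opening: 0.0002
gripper_force: 0.0
```

```bash
python3 -c "
from h import *
idx('d12.pkl')"
```

```text
22.75 [  3.9 172.4  78.1] [ 0.94 -0.08  0.37] [[np.float64(344.92), np.float64(397.99)], [np.float64(345.29), np.float64(398.59)], [np.float64(345.62), np.float64(398.87)]] [[np.float64(193.5), np.float64(344.3)]]
187 395.73 [-52.6 349.8 103. ]
188 396.28 [-47.8 350.2 103. ]
189 396.68 [-43.1 350.1 103. ]
190 397.21 [-38.3 350.3 103. ]
```

Call:
{"fn": "servo_tool", "kwargs": {"motion": [[1, 0.0024, 0, 0, 0, 0, 0], [1, 0.0048, 0, 0, 0, 0, 0], [1, 0.0072, 0, 0, 0, 0, 0], [1, 0.0096, 0, 0, 0, 0, 0], [1, 0.0116, 0, 0, 0, 0, 0], [1, 0.0126, 0, 0, 0, 0, 0], [1, 0.0136, 0, 0, 0, 0, 0], [1, 0.0146, 0, 0, 0, 0, 0], [1, 0.0156, 0, 0, 0, 0, 0], [1, 0.0166, 0, 0, 0, 0, 0]]}}

```text
t: 23.8
eef_pos: [0.5687, 0.2247, 0.0781]
orientation: [-0.0, 0.732, 0.681, 0.0]
wrist_force: [-0.2, -0.3, -0.0]
opening: 0.0
gripper_force: 0.0
```

```bash
python3 -c "
from h import *
idx('d13.pkl')"
```

```text
23.8 [  3.9 180.6  78.1] [-0.21 -0.32 -0.03] [[np.float64(345.83), np.float64(398.48)], [np.float64(345.69), np.float64(398.86)], [np.float64(345.82), np.float64(399.39)]] [[np.float64(194.6), np.float64(345.1)]]
187 396.27 [-52.6 351.4 103. ]
188 396.72 [-47.8 351.4 103. ]
189 397.2 [-43.  351.6 103. ]
190 397.48 [-38.3 351.1 103. ]
```

Call:
{"fn": "servo_tool", "kwargs": {"motion": [[1, 0.001, 0, 0, 0, 0, 0], [1, 0.002, 0, 0, 0, 0, 0], [1, 0.003, 0, 0, 0, 0, 0], [1, 0.004, 0, 0, 0, 0, 0], [1, 0.0052, 0, 0, 0, 0, 0], [1, 0.0064, 0, 0, 0, 0, 0], [1, 0.0076, 0, 0, 0, 0, 0], [1, 0.0088, 0, 0, 0, 0, 0], [1, 0.01, 0, 0, 0, 0, 0], [1, 0.0112, 0, 0, 0, 0, 0]]}}

```text
t: 24.85
eef_pos: [0.5691, 0.2303, 0.0781]
orientation: [-0.0, 0.732, 0.681, 0.0]
wrist_force: [0.6, 0.7, -0.2]
opening: -0.0
gripper_force: 0.0
```

Call:
{"fn": "servo_tool", "kwargs": {"motion": [[1, -0.006, 0, 0, 0, 0, 0], [1, -0.015, 0, 0, 0, 0, 0], [1, -0.03, 0, 0, 0, 0, 0], [1, -0.04, 0, 0, 0, 0, 0], [1, -0.05, 0, 0, 0, 0, 0], [1, -0.05, 0, -0.05, 0, 0, 0], [1, -0.05, 0, -0.12, 0, 0, 0], [1, -0.05, 0, -0.19, 0, 0, 0], [1, -0.05, 0, -0.24, 0, 0, 0], [1, -0.05, 0, -0.24, 0, 0, 0]]}}

```text
t: 25.85
eef_pos: [0.5685, 0.2052, 0.2021]
orientation: [0.001, 0.732, 0.681, 0.003]
wrist_force: [0.2, -0.4, 0.3]
opening: -0.0001
gripper_force: 0.0
```

```bash
python3 -c "
from h import *
idx('d14.pkl');[__import__('station').robot.read_camera('scene') for _ in range(6)];idx('d15.pkl')
import pickle
g=pickle.load(open('d15.pkl','rb'))['image'][...,0]
for r in(219,221,223):print(r,list(map(int,g[r,408:420])))"
```

```text
25.85 [  5.  161.2 202.1] [ 0.16 -0.36  0.26] [[np.float64(348.19), np.float64(401.28)], [np.float64(348.56), np.float64(401.69)], [np.float64(348.71), np.float64(402.06)]] [[np.float64(202.7), np.float64(353.1)]]
187 398.81 [-52.3 358.8 103. ]
188 399.3 [-47.5 358.9 103. ]
189 399.72 [-42.8 358.9 103. ]
190 400.27 [-38.  359.1 103. ]
26.2 [  3.5 161.  197.1] [-0.34 -1.05 -0.8 ] [[np.float64(348.19), np.float64(401.33)], [np.float64(348.56), np.float64(401.68)], [np.float64(348.74), np.float64(402.12)]] [[np.float64(202.7), np.float64(353.1)]]
187 398.82 [-52.3 358.8 103. ]
188 399.3 [-47.5 358.9 103. ]
189 399.75 [-42.8 358.9 103. ]
190 400.28 [-38.  359.2 103. ]
219 [219, 247, 227, 182, 193, 218, 232, 235, 239, 186, 117, 107]
221 [241, 246, 186, 93, 149, 213, 200, 144, 99, 101, 105, 111]
223 [238, 216, 144, 74, 79, 164, 215, 201, 146, 110, 107, 106]
```

```bash
python3 -c "
from station import robot
[robot.read_camera('scene') for _ in range(8)]
print(robot.job_done())"
```

```text
the job is handed in; nothing more can be done
None
```

The job is handed in: the shuttle is through the tunnel and stands released at rest, front face at y ≈ 359 mm against the index at about 359–361 mm; it was caught by the front plate near 265 mm, short of the mark, so I nudged it the rest of the way from the rear plate.

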